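Lock the reagent carousel with its bayonet knob

ROBOT

A 6-joint arm with a two-finger parallel gripper is mounted at the origin on the work surface. World frame = base frame: x ahead of the robot, y to its left, z up, the work surface at z = 0. Lengths are in mm, angles in rad, forces in N, time in s.
With the tool pointing down it reaches from about 250 to 775 mm from the base axis. Payload 8.9 kg.
Tool frame: the origin (TCP) lies between the finger pads; the fingertips stand tip_reach ahead of it and the grasp point (between the pads) lies 8 mm behind it (tip_reach is the distance from the TCP to the fingertips, in mm); z points along the fingers, y is the line along which they close (so a half turn about z gives the same grasp; the last joint's range is limited). The gripper opens to 85 mm and grips with 20 to 120 N. Pads are 22 mm wide; open, the fingers measure 114 mm over their backs; the gripper's body (76 mm by 85 mm) begins 54 mm behind the grasp point. The pads swing forward as they close: fully open they stand 13 mm farther back than shut.
Start: joints at [1.144, 0.291, -0.153, 1.127, 0, 1.431], TCP at [149.012, 503.408, 213.305] pointing down, gripper open.
Joint ranges: [-2.52, 2.52], [-0.91, 1.74], [-1.3, 1.37], [-1.96, 2.02], [-1.52, 1.47], [-3.14, 3.14]. Speed limits (rad/s): [2.22, 2.22, 2.79, 3.14, 3.14, 3.14].

INTERFACE

Orientations are given as a unit quaternion [x, y, z, w].
In Python, from plant import * gives the robot as it stands.
- The arm moves only by the shell command python3 -m creep 'ROWS' [OPENING] [FORCE]. ROWS is JSON, a list of rows, each a list of 4 numbers: the shift along the tool's x, y, z in units of 40 mm (1.0 is 40 mm), then the turn about the tool's z in units of 8 degrees (1.0 is 8 degrees). In form: [[dx, dy, dz, roll], ...]. A call has 1 to 10 rows; each row is the pose to reach, as a shift and turn from the pose commanded when the call began, along the tool's axes at that moment; what a row does not reach only later rows make up. A row lasts 1/10 s, in which the tool goes at most 50 mm and 8.59 degrees, less where a joint would pass 70% of its speed; a pose out of reach is approached as far as the arm can. A call with a gripper value outside its range is refused whole. OPENING is the finger opening in mm, from 0 to 85.4, set as the call begins (- or left out, the last holds). The fingers move at their own pace and stop on an object; FORCE is the grip in N (left out, the last holds). Time passes only in rows, so rows that repeat a pose let the fingers close. It gives the time, the measured TCP pose, the force, the opening and the grip force at its end, in the units of the state.
- read_state(): the state, without advancing time (a new reading comes with each control period).
- capture(name): name is "scene" or "top"; returns a dict with "frame" (384x512x3 uint8, blue, green, red), "z_map" (384x512 float32, mm along the optical axis (not along the pixel's ray), 0 where there is no reading), "intrinsics" (3x3 intrinsics, pixels), "dist" ([k1, k2, p1, p2, k3] as OpenCV has them; the pictures are not rectified), "origin" and "attitude" of the camera in the world. Camera axes: x right, y up, looking along -z (the intrinsics and any distortion apply to the point x, -y, -z); pixel columns grow to the right and rows downward; lengths in mm; the calibration is good to about 2 mm. A picture is of the moment at which its call begins.
- job_done(): hands the job in; it is judged then, once.
Trained networks look in a picture, given as the dict that the camera call returned (one of the last four; its "shot" number tells which), for a name from the list of things; names that differ only in an ending like _2 or _b are one class to them, and where a whole thing is asked for, a point or a joint stands for the part that bears it (a point fixed in the world has none). Each returns a list of dicts, best first, with "conf" (0 to 1); they miss things now and then, are a little off and sometimes report something else, mostly with a low value. They report only what shows in the picture. A call takes as long as a camera call.
- trace(name, picture): "mask" (384x512 bool, what is visible of it) and "bbox" ([left, top, width, height] in pixels, round what is visible of it).
The state is a dict: "clock": time; "q": joint angles; "qd": joint speeds; "joint_torque": joint torques, N m; "eef_pos": TCP position; "ee_rot": TCP orientation; "ft_force": force on the tool from outside, world axes, zero at the start; "ft_torque": the same for the moment, N m; "width": finger opening in mm; "grasp_force": force on a finger pad.
Only numpy, scipy, OpenCV 4.12 (cv2) and the standard library are available. Lean on these libraries where they do the work, as an engineer would, in place of code of your own. Each camera call takes 0.05 s, during which the arm holds its last target. There are 200 camera calls.

TASK

Take the orange-barred locking knob off its aluminium stand and fit it into the socket in the middle of the reagent carousel: cross-pin into the two slots, push it down against the spring, then twist it a quarter turn clockwise (seen from above) until it stops, so that the bar points along the green marks. Finish while still gripping the knob and pressing it fully down, its black disc flush on the hub; do not let go. Leave the loose reagent bottles standing where they are.

Things in the scene. Friction and masses are not known exactly. Their poses are not given: they have to be found in the camera images.
- knob_grip (a point): Loose locking knob, about 160 g; point on its upright axis in the orange grip bar, at the height to grip. Bar 56 mm long (along x, horizontal), 16 mm wide (along y: close the fingers across y), 36 mm high, top 14 mm above the point. The disc's top is 22 mm below it. z up. Looks the same after a half turn. Starts upright in the stand, bar within 45 degrees of world x.
- knob_flange (a point): On the knob's axis at the underside of its black disc (64 mm across, 8 mm thick), 30 mm below knob_grip; same axes. In the stand this underside rests on the rim.
- knob_pin (a point): Centre of the steel cross-pin, 15 mm below knob_flange: round, 8 mm thick, 40 mm from end to end along x (parallel to the bar). It crosses the 22 mm round stem, whose end is 24 mm below the disc's underside. Same axes.
- pin_end (a point): Point on the cross-pin 18 mm from the knob's axis, towards the knob's +x; same axes.
- socket (a point): Centre of the bayonet socket, level with the flat top of the grey hub (60 mm above the bench). Mouth 26 mm across; two slots 12 mm wide run along +x and -x (white marks) to 25 mm from the centre. z up. Knob fully home: knob_flange at this point. Slots within 0.6 rad of world x at the start; fixed.
- carousel: Fixed reagent carousel, 314 mm across, does not turn; origin at bench level under the socket, same axes. Hub 110 mm across. Under its 6 mm slotted cover the pin turns only clockwise from above, from x to y (green marks), stopped about 5 degrees past 90. It turns while the disc is under 5 mm off the hub. Bottles: over 80 mm from the centre, 95 mm high.
- plunger (a joint): Red spring plunger inside the socket, in metres of downward travel: 0 when free, about 0.012 with the knob fully home. It meets the stem when the disc is 12 mm above the hub; it pushes back with 3 N at first, about 7 N at 7 mm and 10 N fully home. With the knob turned but not pressed, it lifts the disc 5 mm off the hub.
- stand: Fixed aluminium parking stand, a tube 68 mm across, 50 mm bore, 60 mm high, on a thin 84 mm foot; origin on its axis at bench level. The knob is lifted straight up out of it.
- bottle_a_mid (a point): Loose brown reagent bottle with a white cap standing in one bay of the carousel: 50 x 26 mm, 75 mm high; point half-way up. Leave it standing.
- bottle_b_mid (a point): Loose brown reagent bottle with a blue cap standing in another bay of the carousel: 50 x 26 mm, 75 mm high; point half-way up. Leave it standing.
- bottle_c_mid (a point): Loose brown reagent bottle with a blue cap standing on the bench about 11 cm beyond the stand: 50 x 26 mm, 75 mm high; point half-way up. Leave it standing.

How it is judged (in metres and radians):
On the way, in this order (a step that is already met when the one before it is completed fails the run):
1. the knob is lifted out of its stand by the gripper (z of knob_flange in the frame of stand above 0.085 m and contact force between the fingers and knob above 1 N), for 0.1 s.
2. the knob is pushed into the socket with its pin in the slots, before it is twisted (horizontal distance between knob_flange and socket below 0.004 m and angle between knob_flange's own z axis and vertical below 0.1 rad and z of knob_flange in the frame of socket below 0.0065 m and angle between the x axis of knob_flange and the x axis of socket, either way round below 0.35 rad), for 0.05 s.
3. the knob, still pushed in, passes the middle of a clockwise twist (pin half-way from the slots to the green marks) (horizontal distance between knob_flange and socket below 0.004 m and angle between knob_flange's own z axis and vertical below 0.1 rad and z of knob_flange in the frame of socket below 0.0065 m and ((x of pin_end in the frame of socket above 0.008 m and y of pin_end in the frame of socket below -0.008 m) or (x of pin_end in the frame of socket below -0.008 m and y of pin_end in the frame of socket above 0.008 m))), for 0.05 s.
At the end, for the whole second after the job is handed in: Knob in the socket (centred within 4 mm, upright), within 0.3 rad of the full quarter turn, gripped with over 2 N and pressed so its disc is within 2.5 mm of the hub (unpressed it rises 5 mm), at rest; the three loose bottles upright within 25 mm of where they stood (horizontal distance between knob_flange and socket below 0.004 m and angle between knob_flange's own z axis and vertical below 0.1 rad and z of knob_flange in the frame of socket between -0.003 and 0.0025 m and angle between the x axis of knob_flange and the y axis of socket, either way round below 0.3 rad and value of joint plunger above 0.009 m and contact force between the fingers and knob above 2 N and linear speed of knob below 0.02 m/s and distance of each of bottle_a_mid, bottle_b_mid, bottle_c_mid from where it was at the start of the episode below 0.025 m and angle between each of bottle_a_mid, bottle_b_mid, bottle_c_mid's own z axis and vertical below 0.2 rad); the arm keeps its last pose, push and grip.
It fails at once if a loose bottle is knocked over or shoved away (distance of any of bottle_a_mid, bottle_b_mid, bottle_c_mid from where it was at the start of the episode above 0.04 m or angle between any of bottle_a_mid, bottle_b_mid, bottle_c_mid's own z axis and vertical above 0.5 rad).
It also fails if it takes over 48 s, if anything falls off the work surface, if the arm or the gripper's body presses on something with over 40 N, if the wrist force passes 120 N, or if a joint passes its speed limit or range.

## Working session

There is one attempt and no reset: what is moved stays moved. The work goes in short steps, Python scripts to look and compute and a shell command to move; the robot and the scene stay as the last step left them, time stands still between calls to the robot, and variables do not carry over. Pictures are saved under pics/ and viewed, at most 10 in all, crops included, and the job is handed in when it is done.

```bash
mkdir -p pics; cat > h.py <<'E'
from plant import *
import numpy as np, cv2
from scipy.spatial.transform import Rotation as R
def cloud(p):
    K=np.array(p["intrinsics"]);d=np.array(p["dist"],float)
    v,u=np.mgrid[0:384,0:512]
    n=cv2.undistortPoints(np.stack([u,v],-1).reshape(-1,1,2).astype(float),K,d).reshape(384,512,2)
    z=p["z_map"]; c=np.stack([n[...,0]*z,-n[...,1]*z,-z],-1)
    a=np.array(p["attitude"],float)
    M=R.from_quat(a).as_matrix() if a.size==4 else a
    w=c@M.T+np.array(p["origin"]); w[z<=0]=np.nan
    return w
E
python3 - <<'E'
from h import *
s=read_state();print({k:np.round(s[k],3) for k in s})
for n in ("top","scene"):
    p=capture(n);cv2.imwrite(f"pics/{n}0.png",p["frame"]);print(n,p["origin"],p["attitude"]);w=cloud(p)
    for t in ("knob_grip","stand","carousel","socket","bottle_a_mid","bottle_c_mid"):
        try:
            for r in trace(t,p)[:3]:
                m=r["mask"];q=w[m];q=q[~np.isnan(q[:,0])]
                print(n,t,round(r["conf"],2),r["bbox"],np.round(np.median(q,0)),np.round(np.percentile(q,[2,98],axis=0)).tolist())
        except Exception as e: print(t,e)
E
```

```text
{'clock': np.float64(0.0), 'q': array([ 1.144,  0.291, -0.154,  1.127,  0.   ,  1.431]), 'qd': array([ 0.001,  0.001, -0.001, -0.001, -0.002, -0.   ]), 'joint_torque': array([ 0.0000e+00, -5.3715e+01,  3.3137e+01,  1.6000e-02, -0.0000e+00,
       -0.0000e+00]), 'eef_pos': array([148.822, 502.982, 212.724]), 'ee_rot': array([ 0.143,  0.99 , -0.001, -0.   ]), 'ft_force': array([-0.564,  0.444,  0.06 ]), 'ft_torque': array([ 0.005,  0.045, -0.029]), 'grasp_force': np.float64(0.0), 'width': np.float64(85.313)}
top [ 501.56105228  -21.05376109 1023.96479789] [ 0.04398959 -0.02818333 -0.70399558  0.7082802 ]
top knob_grip 0.81 [317.1, 172.9, 24.4, 28.7] [ 599. -175.   69.] [[571.0, -209.0, 57.0], [629.0, -150.0, 106.0]]
top stand 0.54 [308.2, 177.8, 28.9, 27.6] [ 578. -153.    6.] [[559.0, -207.0, 0.0], [629.0, -140.0, 66.0]]
top carousel 0.92 [128.9, 150.3, 118.1, 119.8] [540. 180.  23.] [[402.0, 42.0, 16.0], [684.0, 319.0, 96.0]]
top socket 0.61 [130.2, 149.6, 117.5, 119.9] [541. 181.  23.] [[401.0, 42.0, 17.0], [684.0, 319.0, 96.0]]
top bottle_a_mid 0.58 [128.4, 191.3, 29.1, 14.8] [571.
[... 237 characters left out ...]
141637  0.37570417 0.87588002]
scene knob_grip 0.87 [180.4, 218.1, 32.1, 41.4] [ 602. -181.   68.] [[566.0, -208.0, 59.0], [627.0, -147.0, 104.0]]
scene stand 0.68 [177.7, 242.1, 42.0, 32.5] [ 624. -194.   16.] [[575.0, -217.0, 0.0], [637.0, -140.0, 61.0]]
scene carousel 0.84 [235.7, 83.3, 129.4, 117.6] [569. 154.  32.] [[409.0, 33.0, 6.0], [689.0, 308.0, 94.0]]
scene socket 0.71 [240.0, 83.3, 120.7, 113.6] [569. 154.  32.] [[408.0, 32.0, 5.0], [689.0, 306.0, 94.0]]
scene bottle_a_mid 0.64 [326.9, 103.4, 22.6, 29.5] [575. 289.  64.] [[557.0, 268.0, 24.0], [589.0, 311.0, 95.0]]
scene bottle_c_mid 0.77 [223.1, 270.1, 25.0, 30.8] [ 711. -182.   51.] [[677.0, -190.0, 5.0], [725.0, -166.0, 75.0]]
```

```bash
python3 -c "
import cv2,numpy as np
a=cv2.imread('pics/top0.png');b=cv2.imread('pics/scene0.png');cv2.imwrite('pics/both0.png',cv2.resize(np.vstack([a,b]),(800,1200))[:0] if 0 else np.vstack([a,b])[:, :])"
```

```text
(no output)
```

View pics/top0.png

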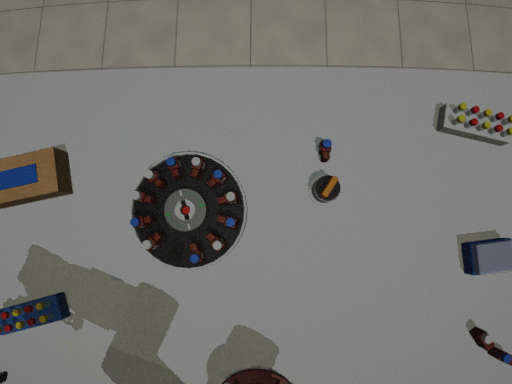

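View pics/scene0.png

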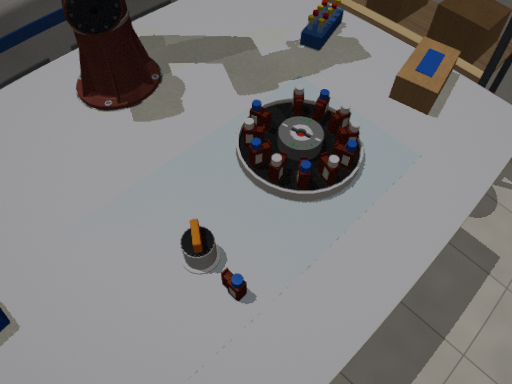

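The top view shows the carousel hub at about (185,210), with the red plunger and dark slots, and the knob at (326,188) with its orange bar. The bench bottle is at (325,149). The scene view agrees: hub (301,137), knob (198,240), bottle (235,285). Next I fit the positions precisely.

```bash
cat >> h.py <<'E'
def fit(p,w,knob=(600,-178),hub=(540,180)):
    hsv=cv2.cvtColor(p["frame"],cv2.COLOR_BGR2HSV);H,S,V=[hsv[...,i].astype(int) for i in range(3)]
    def near(c,r,z0,z1): return (np.hypot(w[...,0]-c[0],w[...,1]-c[1])<r)&(w[...,2]>z0)&(w[...,2]<z1)
    def rep(n,m):
        q=w[m][:,:3]
        if len(q)<4: print(n,len(q));return
        (cx,cy),(a,b),ang=cv2.minAreaRect(q[:,:2].astype(np.float32))
        l,V_=np.linalg.eigh(np.cov(q[:,:2].T)); v=V_[:,1]
        print(n,len(q),"mean",q.mean(0).round(1),"rect",round(cx,1),round(cy,1),round(a),round(b),round(ang,1),"pca",round(np.degrees(np.arctan2(v[1],v[0]))%180,1),np.sqrt(l).round(1))
    if knob is not None:
        rep("bartop",near(knob,50,90,115)&(H<22)&(S>130)&(V>80))
        rep("disc",near(knob,45,60,76)&~((H<22)&(S>130)&(V>80)))
    rep("hub",near(hub,65,54,66))
    rep("red",near(hub,30,30,70)&((H<8)|(H>172))&(S>120)&(V>80))
    g=near(hub,56,54,66)
    rep("green",g&(H>40)&(H<90)&(S>60))
    rep("dark",near(hub,40,-5,66)&(V<70))
E
python3 - <<'E'
from h import *
o=[]
for n in ("top","scene"):
    p=capture(n);w=cloud(p);print(n);fit(p,w)
    f=p["frame"]
    for b in ((150,175,70),(291,153,70)) if n=="top" else ((266,102,70),(163,205,70)):
        o.append(cv2.resize(f[b[1]:b[1]+b[2],b[0]:b[0]+b[2]],(290,290),interpolation=cv2.INTER_NEAREST))
cv2.imwrite("pics/crop1.png",np.vstack([np.hstack(o[:2]),np.hstack(o[2:])]))
E
```

```text
top
bartop 142 mean [ 599.3 -177.9  103.6] rect 599.4 -178.4 15 55 58.5 pca 148.2 [ 4.4 15.9]
disc 351 mean [ 598.8 -175.6   68.1] rect 598.7 -177.3 64 61 48.1 pca 46.2 [15.8 19.2]
hub 1312 mean [542.  182.8  60.1] rect 541.8 182.1 108 107 1.5 pca 9.1 [28.4 28.7]
red 46 mean [542.6 183.8  48.5] rect 542.7 183.5 17 19 50.2 pca 139.6 [4.9 5.2]
green 53 mean [542.5 183.1  60.5] rect 542.3 184.3 59 91 48.4 pca 118.1 [15.2 42. ]
dark 62 mean [544.3 192.9  23.5] rect 540.7 192.7 51 26 12.1 pca 8.7 [ 5.1 16.6]
scene
bartop 218 mean [ 600.2 -179.1  102.8] rect 597.7 -177.4 16 55 56.4 pca 146.6 [ 4.4 16.1]
disc 600 mean [ 601.3 -180.1   66.9] rect 598.8 -178.4 66 62 67.4 pca 55.5 [16.3 19.2]
hub 1174 mean [542.5 182.2  58.8] rect 540.2 184.1 107 110 51.3 pca 131.8 [27.8 29.2]
red 19 mean [537.  189.2  46.6] rect 536.3 189.9 17 9 48.9 pca 37.9 [2.6 4.8]
green 50 mean [541.5 182.6  59.5] rect 539.6 185.7 59 93 49.1 pca 122.3 [17.1 40.3]
dark 57 mean [531.7 197.8  43.7] rect 533.3 197.5 48 26 25.9 pca 7.6 [ 7.8 14.7]
```

View pics/crop1.png

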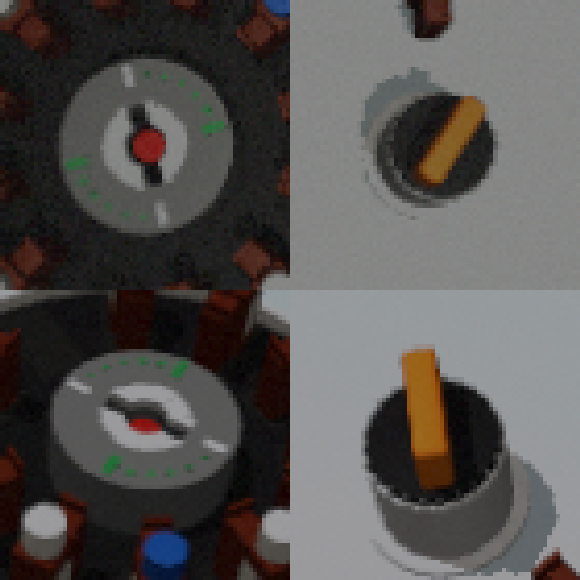

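Crop: the white slot marks are at (127,75) and (162,216) in the top quadrant and the green marks at (214,126) and (77,163), so the slots lie about +15° from world x. The bar is at about -32.5°. Now the moves.

```bash
cat >> h.py <<'E'
def plan(x,y,z,yaw):
    "units from measured pose to grasp-point target (8 mm behind TCP), bar yaw in deg (tool x line, mod 180)"
    s=read_state();M=R.from_quat(s["ee_rot"]).as_matrix()
    e=np.array(s["eef_pos"]);d=np.array([x,y,z-8])-e
    a=np.degrees(np.arctan2(M[1,0],M[0,0]));t=(yaw-a+90)%180-90
    print("clock",round(float(s["clock"]),2),"tcp",e.round(1),"xyaw",round(a,1),"zaxis",M[:,2].round(3),"F",np.round(s["ft_force"],1),"w",round(float(s["width"]),1),"grip",round(float(s["grasp_force"]),1),"q",np.round(s["q"],2))
    print("UNITS",(M.T@d/40).round(3),"roll",round(-t/8,3))
E
python3 - <<'E'
from h import *
import plant
print([k for k in dir(plant) if not k.startswith('_')], getattr(plant,'tip_reach',None))
p=capture("top");w=cloud(p)
hsv=cv2.cvtColor(p["frame"],cv2.COLOR_BGR2HSV)
r=np.hypot(w[...,0]-541.8,w[...,1]-183);m=(r>34)&(r<52)&(abs(w[...,2]-60)<8)
for n,k in(("white",m&(hsv[...,2]>np.percentile(hsv[...,2][m],96))),("green",m&(hsv[...,0]>40)&(hsv[...,0]<85)&(hsv[...,1]>130))):
    q=w[k][:,:2]-[541.8,183];a=np.arctan2(q[:,1],q[:,0])
    print(n,len(q),np.degrees(np.angle(np.exp(2j*a).mean()))/2,q.mean(0))
plan(598.5,-178,190,-32.5)
E
```

```text
['Unreachable', 'capture', 'job_done', 'read_state', 'tip_reach', 'trace'] 11.0
white 28 14.62222439613131 [ 5.06469326 -5.87696263]
green 16 -69.78499586709798 [  9.05883463 -11.67212413]
clock 0.85 tcp [149.  503.4 213.3] xyaw 163.5 zaxis [ 0.  0. -1.] F [ 0.   0.3 -0.1] w 85.3 grip 0.0 q [ 1.14  0.29 -0.15  1.13 -0.    1.43]
UNITS [-15.61  -13.145   0.783] roll 2.001
```

```bash
python3 -m creep '[[-15.6,-13.14,0.78,2],[-15.6,-13.14,0.78,2],[-15.6,-13.14,0.78,2],[-15.6,-13.14,0.78,2],[-15.6,-13.14,0.78,2],[-15.6,-13.14,0.78,2],[-15.6,-13.14,0.78,2],[-15.6,-13.14,0.78,2],[-15.6,-13.14,0.78,2],[-15.6,-13.14,0.78,2]]' 85; python3 -c "
from h import *
plan(598.5,-178,190,-32.5)"
```

```text
clock: 1.85
eef_pos: [425.0, 84.3, 194.4]
ee_rot: [0.28, 0.96, 0.0, 0.0]
ft_force: [1.1, 1.3, -0.7]
width: 85.0
grasp_force: 0.0
clock 1.85 tcp [425.   84.3 194.4] xyaw 147.5 zaxis [ 0.001  0.    -1.   ] F [ 1.1  1.3 -0.7] w 85.0 grip 0.0 q [ 0.03  0.13 -0.41  1.03  0.    0.59]
UNITS [-7.181 -3.199  0.314] roll -0.001
```

```bash
python3 -m creep '[[-6.5,-2.9,0,0],[-6.5,-2.9,0,0],[-6.5,-2.9,0,0],[-6.5,-2.9,0,0],[-6.5,-2.9,0,0],[-6.5,-2.9,0,0],[-6.5,-2.9,0,0],[-6.5,-2.9,0,0],[-6.5,-2.9,0,0],[-6.5,-2.9,0,0]]'; python3 - <<'E'
from h import *
p=capture("scene");w=cloud(p);fit(p,w,knob=(598.5,-178))
plan(598.5,-178,90,-32.5)
E
```

```text
clock: 2.85
eef_pos: [580.6, -150.2, 194.5]
ee_rot: [0.279, 0.96, 0.0, -0.0]
ft_force: [1.0, 0.1, -0.2]
width: 84.8
grasp_force: 0.0
bartop 232 mean [ 601.3 -180.   102.2] rect 597.8 -177.8 16 56 57.2 pca 146.3 [ 4.5 16.4]
disc 583 mean [ 600.9 -179.8   67. ] rect 598.7 -178.5 65 63 64.2 pca 54.6 [16.2 19.1]
hub 1168 mean [542.4 182.1  58.9] rect 541.0 184.0 107 110 77.6 pca 132.1 [27.8 29.1]
red 19 mean [537.4 188.7  47.3] rect 537.1 189.1 17 9 49.0 pca 42.5 [2.9 4.8]
green 53 mean [540.7 182.8  59.8] rect 539.5 185.9 60 92 48.8 pca 122.2 [17.4 40.4]
dark 228 mean [524.  185.5  55.1] rect 526.7 186.6 79 50 63.3 pca 70.4 [13.6 24.5]
clock 2.9 tcp [ 580.8 -150.2  194.6] xyaw 147.6 zaxis [ 0. -0. -1.] F [-0.1 -0.1  0.4] w 85.0 grip 0.0 q [-0.37  0.44  0.02  1.15  0.    0.19]
UNITS [-0.745 -0.349  2.815] roll 0.01
```

```bash
python3 -m creep '[[-0.74,-0.35,0,0],[-0.74,-0.35,0.6,0],[-0.74,-0.35,1.4,0],[-0.74,-0.35,2.0,0],[-0.74,-0.35,2.5,0],[-0.74,-0.35,2.8,0],[-0.74,-0.35,2.8,0],[-0.74,-0.35,2.8,0]]' 50; python3 -c "
from h import *
plan(598.5,-178,90,-32.5)"
```

```text
clock: 3.7
eef_pos: [598.9, -178.8, 83.1]
ee_rot: [0.28, 0.96, -0.0, 0.0]
ft_force: [0.3, 0.5, 1.2]
width: 49.8
grasp_force: 0.0
clock 3.7 tcp [ 598.9 -178.8   83.1] xyaw 147.5 zaxis [ 0.001 -0.    -1.   ] F [0.3 0.5 1.2] w 49.8 grip 0.0 q [-0.41  0.57 -0.07  0.93 -0.    0.16]
UNITS [0.019 0.011 0.027] roll 0.004
```

```bash
python3 -m creep '[[0,0,0,0],[0,0,0,0],[0,0,0,0],[0,0,0,0],[0,0,0,0],[0,0,0,0],[0,0,0,0],[0,0,0,0]]' 0 80; python3 -c "
from h import *
plan(598.5,-178,190,-32.5)"
```

```text
clock: 4.5
eef_pos: [599.3, -178.8, 83.1]
ee_rot: [0.28, 0.96, 0.0, 0.001]
ft_force: [0.1, 2.6, 6.4]
width: 12.0
grasp_force: 78.4
clock 4.5 tcp [ 599.3 -178.8   83.1] xyaw 147.5 zaxis [ 0.002 -0.    -1.   ] F [0.1 2.6 6.4] w 12.0 grip 78.4 q [-0.41  0.57 -0.07  0.93  0.    0.16]
UNITS [ 0.024  0.009 -2.472] roll 0.003
```

```bash
python3 -m creep '[[0,0,-0.3,0],[0,0,-0.8,0],[0,0,-1.5,0],[0,0,-2.3,0],[0,0,-3,0],[0,0,-3,0],[0,0,-3,0],[0,0,-3,0]]'; python3 - <<'E'
from h import *
p=capture("scene");w=cloud(p);cv2.imwrite("pics/lift.png",cv2.resize(p["frame"][130:300,110:300],(760,600)[:2]))
plan(541.5,183,203,14.6)
E
```

```text
clock: 5.3
eef_pos: [597.7, -178.7, 201.1]
ee_rot: [0.28, 0.96, 0.0, -0.001]
ft_force: [-0.1, 0.1, -1.8]
width: 12.1
grasp_force: 78.3
clock 5.35 tcp [ 597.6 -178.6  200.9] xyaw 147.5 zaxis [-0.002  0.001 -1.   ] F [ 0.9 -0.9 -1.8] w 11.7 grip 78.3 q [-0.41  0.49  0.12  1.2  -0.    0.16]
UNITS [6.04  6.871 0.158] roll -5.887
```

View pics/lift.png

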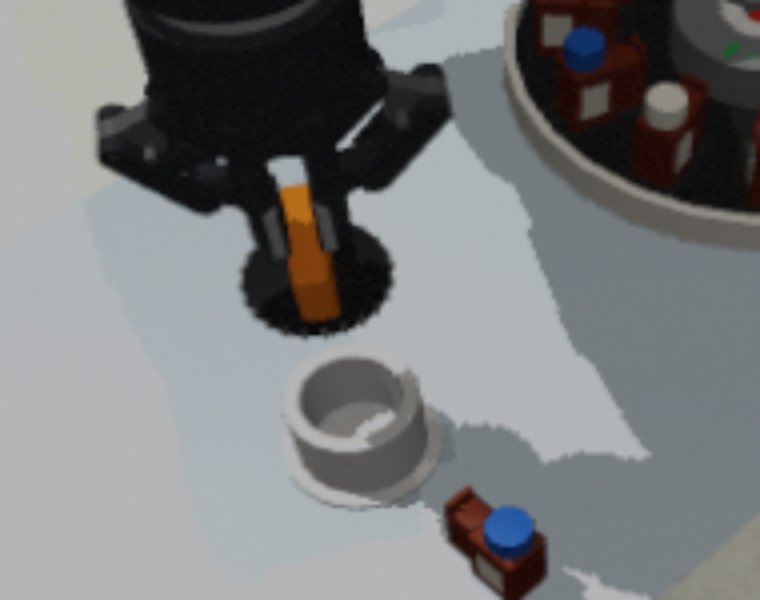

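The crop shows the knob held centrally between the pads at (310,250), upright and clear of the empty stand at (355,420). The bottle at (505,540) is undisturbed. Next I go above the socket.

```bash
python3 -m creep '[[0.5,0.57,0.1,-0.9],[1.3,1.5,0.1,-1.9],[2.2,2.5,0.1,-2.9],[3.1,3.5,0.1,-3.9],[4.0,4.5,0.1,-4.9],[4.8,5.5,0.1,-5.88],[5.5,6.3,0.1,-5.88],[6.04,6.87,0.1,-5.88],[6.04,6.87,0.1,-5.88],[6.04,6.87,0.1,-5.88]]'; python3 -m creep '[[0,0,0,0],[0,0,0,0],[0,0,0,0]]' ; python3 - <<'E'
from h import *
plan(541.5,183,203,14.6)
for n in("top","scene"):
    p=capture(n);w=cloud(p);print(n)
    hsv=cv2.cvtColor(p["frame"],cv2.COLOR_BGR2HSV)
    for r in trace("knob_grip",p)[:1]:
        m=r["mask"]&(np.hypot(w[...,0]-541.5,w[...,1]-183)<60)&(w[...,2]>130);q=w[m];q=q[(q[:,2]>165)&(q[:,2]<195)]
        b=m&(hsv[...,0]<22)&(hsv[...,1]>130)&(hsv[...,2]>60)&(w[...,2]>185)
        for k,v in(("disc",q),("bar",w[b])):
            if len(v)>4: print(k,len(v),v.mean(0).round(1),cv2.minAreaRect(v[:,:2].astype(np.float32)),cv2.minEnclosingCircle(v[:,:2].astype(np.float32)),np.percentile(v[:,2],[5,50,95]).round(1))
    f=p["frame"];c=(150,160) if n=="top" else (250,60)
    o=cv2.resize(f[c[1]:c[1]+110,c[0]:c[0]+110],(400,400));cv2.imwrite(f"pics/ab_{n}.png",o)
cv2.imwrite("pics/above.png",np.hstack([cv2.imread("pics/ab_top.png"),o]))
E
```

```text
clock: 6.35
eef_pos: [541.5, 183.2, 197.2]
ee_rot: [-0.128, 0.992, -0.0, -0.001]
ft_force: [0.4, -0.4, -2.7]
width: 11.7
grasp_force: 78.5
clock: 6.65
eef_pos: [542.5, 181.6, 198.1]
ee_rot: [-0.126, 0.992, -0.0, -0.0]
ft_force: [0.0, 0.4, -2.0]
width: 11.8
grasp_force: 78.5
clock 6.65 tcp [542.5 181.6 198.1] xyaw -165.5 zaxis [-0. -0. -1.] F [ 0.   0.4 -2. ] w 11.8 grip 78.5 q [ 0.2   0.39 -0.05  1.13 -0.   -0.06]
UNITS [0.016 0.04  0.077] roll -0.018
top
disc 139 [528.1 165.2 183.6] ((525.997802734375, 168.83782958984375), (24.5732364654541, 52.9929313659668), 39.392250061035156) ((530.6513671875, 172.65933227539062), 26.6325626373291) [180.6 183.2 188.8]
bar 74 [524.2 172.2 215.2] ((524.0428466796875, 174.31370544433594), (18.52930450439453, 16.662921905517578), 21.865129470825195) ((525.3271484375, 173.9807891845703), 11.140043258666992) [200.1 218.1 220.7]
scene
disc 375 [546.4 167.9 183.4] ((546.4251708984375, 171.47557067871094), (65.47146606445312, 42.070045471191406), 37.17752456665039) ((539.8143310546875, 179.57501220703125), 33.20396041870117) [177.8 182.1 193.3]
bar 337 [545.4 175.2 203.7] ((542.4276123046875, 177.22052001953125), (54.12718200683594, 16.64608383178711), 19.032508850097656) ((542.1109008789062, 178.37213134765625), 27.337926864624023) [187.9 203.6 218.5]
```

View pics/above.png

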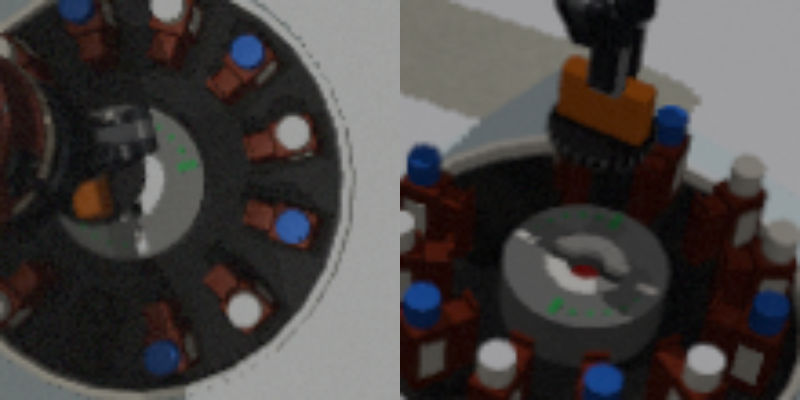

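The knob is above the hub: the scene half shows disc (600,140) and bar (605,95), with the hub at (585,275). I'll lower it to a hover about 8 mm above the mouth and compare projections with the picture.

```bash
python3 -m creep '[[0,0.03,0.5,0],[0,0.03,1.2,0],[0,0.03,1.8,0],[0,0.03,2.1,0],[0,0.03,2.1,0],[0,0.03,2.1,0],[0,0.03,2.1,0]]' ; cat >> h.py <<'E'
def proj(p,X):
    a=np.array(p["attitude"],float);M=R.from_quat(a).as_matrix() if a.size==4 else a
    c=(np.asarray(X,float)-np.array(p["origin"]))@M; c=c*[1,-1,-1]
    return cv2.projectPoints(c.reshape(-1,1,3),np.zeros(3),np.zeros(3),np.array(p["intrinsics"],float),np.array(p["dist"],float))[0].reshape(-1,2)
def circ(c,r,z): t=np.linspace(0,2*np.pi,73);return np.c_[c[0]+r*np.cos(t),c[1]+r*np.sin(t),0*t+z]
def bar(c,yaw,z):
    t=np.radians(yaw);u=np.array([np.cos(t),np.sin(t)]);v=np.array([-u[1],u[0]])
    return np.array([[*(np.array(c)+s*28*u+k*8*v),z] for s,k in((1,1),(1,-1),(-1,-1),(-1,1),(1,1))])
def overlay(p,curves,box,sc,fn):
    x,y,ww,hh=box;f=cv2.resize(p["frame"][y:y+hh,x:x+ww],(ww*sc,hh*sc),interpolation=cv2.INTER_CUBIC)
    for X,col in curves:
        cv2.polylines(f,[np.round((proj(p,X)-[x,y]+.5)*sc).astype(int)],False,col,1)
    cv2.imwrite(fn,f)
E
python3 - <<'E'
from h import *
plan(541.5,183,72+18,14.6)
p=capture("scene");s=read_state();e=np.array(s["eef_pos"]);g=e+[0,0,8]
w=cloud(p)
overlay(p,[(circ(g[:2],32,g[2]-22),(255,255,0)),(circ(g[:2],32,g[2]-30),(255,255,0)),(bar(g[:2],14.6,g[2]+14),(255,0,255)),(bar(g[:2],14.6,g[2]-22),(255,0,255)),(circ((541.5,183),55,60),(0,255,0)),(circ((541.5,183),13,60),(0,255,0))],(255,85,95,75),8,"pics/hov.png")
E
```

```text
clock: 7.55
eef_pos: [543.0, 184.0, 115.6]
ee_rot: [-0.127, 0.992, 0.0, 0.001]
ft_force: [-1.1, 0.1, -0.6]
width: 12.1
grasp_force: 78.5
clock 7.55 tcp [543.  184.  115.6] xyaw -165.4 zaxis [ 0.002  0.    -1.   ] F [-1.1  0.1 -0.6] w 12.1 grip 78.5 q [ 0.2   0.45 -0.18  0.93 -0.   -0.05]
UNITS [ 0.045 -0.015  0.839] roll -0.006
```

View pics/hov.png

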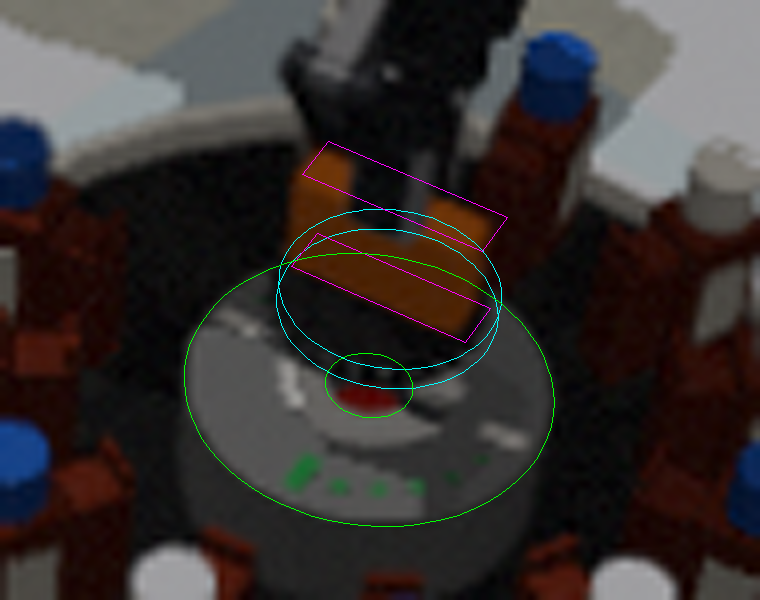

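The green hub ring sits about 11 px right of the hub's edges (left edge 175 against 185), and the magenta bar about 12 px right of the real bar (corner 455,335 against 467,343). That is mostly a shared camera bias, so I'll fit both in the same picture.

```bash
python3 - <<'E'
from h import *
from scipy.ndimage import map_coordinates
from scipy.optimize import minimize
s=read_state();e=np.array(s["eef_pos"]);g=e+[0,0,8]
P=[capture("scene") for _ in range(4)];p=P[0];F=np.mean([q["frame"].astype(float) for q in P],0)
F=cv2.GaussianBlur(F,(0,0),0.6)
def score(X,ch,sign):
    q=proj(p,X);t=np.gradient(q,axis=0);n=np.c_[t[:,1],-t[:,0]];n/=np.linalg.norm(n,axis=1)[:,None]+1e-9
    f=lambda o:map_coordinates(ch,(q+o*n).T[::-1],order=1)
    return np.mean(sign*(f(1)-f(-1)))
V=F.mean(2);Or=F[...,2]-F[...,0]
def search(mk,ch,sgn,name):
    r=np.arange(-7,7.1,.5);S=np.array([[score(mk(a,b),ch,sgn) for b in r] for a in r])
    i,j=np.unravel_index((sgn*0+S).argmax(),S.shape);i2,j2=np.unravel_index(S.argmin(),S.shape)
    print(name,"max",r[i],r[j],S.max().round(1),"min",r[i2],r[j2],S.min().round(1))
def arc(c,r,z,a,b): t=np.radians(np.linspace(a,b,60));return np.c_[c[0]+r*np.cos(t),c[1]+r*np.sin(t),0*t+z]
# camera bearing ~ -54 deg ; visible front arcs
for h in(60,): search(lambda a,b:arc((541.5+a,183+b),55,h,-150,40),V,1,"hub front")
search(lambda a,b:arc((g[0]+a,g[1]+b),32,g[2]-30,-110,10),V,1,"disc bottom front")
def ln(A,B): return A+(B-A)*np.linspace(0.03,.97,40)[:,None]
def side(a,b):
    B=bar((g[0]+a,g[1]+b),14.6,g[2]-22);T=bar((g[0]+a,g[1]+b),14.6,g[2]+14)
    return B,T
# bar silhouettes: bottom edge near (corner1-2), end edges
r=np.arange(-7,7.1,.5);best=[]
for a in r:
    for b in r:
        B,T=side(a,b)
        sc=abs(score(ln(B[1],B[2]),Or,1))+abs(score(ln(T[2],B[2]),Or,1))+abs(score(ln(T[0],B[0]),Or,1))+abs(score(ln(B[0],B[1]),Or,1))
        best.append((sc,a,b))
best.sort(reverse=True);print("bar",best[:5])
print(g)
E
```

```text
hub front max -1.0 1.5 34.0 min -7.0 -7.0 7.5
disc bottom front max 7.0 3.0 0.1 min -3.0 -3.5 -38.9
bar [(np.float64(185.3673467627433), np.float64(-3.0), np.float64(-1.0)), (np.float64(185.0840486714897), np.float64(-3.5), np.float64(-1.0)), (np.float64(184.93475170911626), np.float64(-3.0), np.float64(-1.5)), (np.float64(184.5891130372025), np.float64(-3.5), np.float64(-0.5)), (np.float64(183.69851597120226), np.float64(-3.0), np.float64(-0.5))]
[542.97384202 183.97072209 123.44397559]
```

```bash
python3 -m creep '[[0,0.01,0.1,0],[0,0.01,0.2,0],[0,0.01,0.28,0],[0,0.01,0.34,0],[0,0.01,0.34,0]]'; python3 -m creep '[[0,0,0.05,0],[0,0,0.1,0],[0,0,0.14,0],[0,0,0.14,0]]'
```

```text
clock: 8.3
eef_pos: [541.7, 184.2, 100.1]
ee_rot: [-0.127, 0.992, -0.0, -0.0]
ft_force: [-0.2, 0.6, -1.3]
width: 12.0
grasp_force: 78.5
clock: 8.7
eef_pos: [542.0, 184.3, 95.0]
ee_rot: [-0.127, 0.992, 0.0, 0.0]
ft_force: [-0.0, 0.9, 1.4]
width: 11.5
grasp_force: 79.0
```

```bash
python3 -m creep '[[0,0,0.05,0],[0,0,0.1,0],[0,0,0.15,0],[0,0,0.2,0],[0,0,0.2,0]]'; python3 -m creep '[[0,0,0.03,0],[0,0,0.06,0],[0,0,0.09,0],[0,0,0.09,0]]'
```

```text
clock: 9.2
eef_pos: [542.2, 184.3, 87.1]
ee_rot: [-0.127, 0.992, 0.0, 0.0]
ft_force: [-0.8, -0.0, 6.0]
width: 12.1
grasp_force: 79.7
clock: 9.6
eef_pos: [542.5, 184.4, 83.8]
ee_rot: [-0.127, 0.992, 0.0, 0.001]
ft_force: [-0.6, 1.8, 8.2]
width: 11.6
grasp_force: 80.0
```

```bash
python3 -m creep '[[0,0,0.03,0],[0,0,0.05,0],[0,0,0.05,0],[0,0,0.05,0]]'
```

```text
clock: 10.0
eef_pos: [542.5, 184.8, 83.2]
ee_rot: [-0.127, 0.992, 0.0, 0.001]
ft_force: [-5.2, 1.1, 21.4]
width: 11.9
grasp_force: 82.0
```

```bash
python3 -m creep '[[0,0,0,0.4],[0,0,0,1],[0,0,0,1.7],[0,0,0,2.4],[0,0,0,3],[0,0,0,3]]'; python3 -c "
from h import *
plan(541.5,183,90,-75.4);print(read_state()['ft_torque'])"
```

```text
clock: 10.6
eef_pos: [543.8, 184.3, 83.0]
ee_rot: [0.084, 0.996, 0.0, 0.002]
ft_force: [0.4, -0.6, 14.9]
width: 12.1
grasp_force: 80.9
clock 10.6 tcp [543.8 184.3  83. ] xyaw 170.4 zaxis [ 0.004  0.    -1.   ] F [ 0.4 -0.6 14.9] w 12.1 grip 80.9 q [ 0.2   0.48 -0.23  0.86 -0.    0.37]
UNITS [ 0.052 -0.042  0.025] roll 8.222
[-0.12607927 -0.01486195 -0.09584294]
```

Turning freely and still pressed, so I continue.

```bash
python3 -m creep '[[0,0,0.01,0.7],[0,0,0.01,1.4],[0,0,0.01,2.1],[0,0,0.01,2.8],[0,0,0.01,3.5],[0,0,0.01,4.2],[0,0,0.01,4.9],[0,0,0.01,5],[0,0,0.01,5]]'; python3 -c "
from h import *
plan(541.5,183,90,-75.4);print(read_state()['ft_torque'])"
```

```text
clock: 11.5
eef_pos: [543.9, 184.2, 83.0]
ee_rot: [0.419, 0.908, 0.001, 0.002]
ft_force: [-1.5, -2.1, 18.2]
width: 12.0
grasp_force: 81.6
clock 11.5 tcp [543.9 184.2  83. ] xyaw 130.5 zaxis [ 0.004  0.    -1.   ] F [-1.5 -2.1 18.2] w 12.0 grip 81.6 q [ 0.2   0.48 -0.23  0.86 -0.    1.06]
UNITS [ 0.016 -0.064  0.024] roll 3.239
[-0.37255539  0.37083915  0.06427912]
```

```bash
python3 -m creep '[[0,0,0.01,0.7],[0,0,0.01,1.4],[0,0,0.01,2.1],[0,0,0.01,2.8],[0,0,0.01,3.3],[0,0,0.01,3.5],[0,0,0.01,3.5],[0,0,0.01,3.5]]'; python3 - <<'E'
from h import *
plan(541.5,183,90,-75.4);print(read_state()['ft_torque'])
p=capture("scene");w=cloud(p);s=read_state();g=np.array(s["eef_pos"])+[0,0,8]
overlay(p,[],(255,85,95,75),8,"pics/end.png")
E
```

```text
clock: 12.3
eef_pos: [542.9, 184.3, 82.9]
ee_rot: [0.625, 0.78, 0.001, 0.001]
ft_force: [-5.3, -0.5, 25.3]
width: 11.6
grasp_force: 83.1
clock 12.3 tcp [542.9 184.3  82.9] xyaw 102.6 zaxis [ 0.003  0.    -1.   ] F [-5.3 -0.5 25.3] w 11.6 grip 83.1 q [ 0.2   0.48 -0.23  0.86 -0.    1.55]
UNITS [-0.025 -0.04   0.023] roll -0.253
[-0.37794139  1.43084392  0.35430051]
```

View pics/end.png

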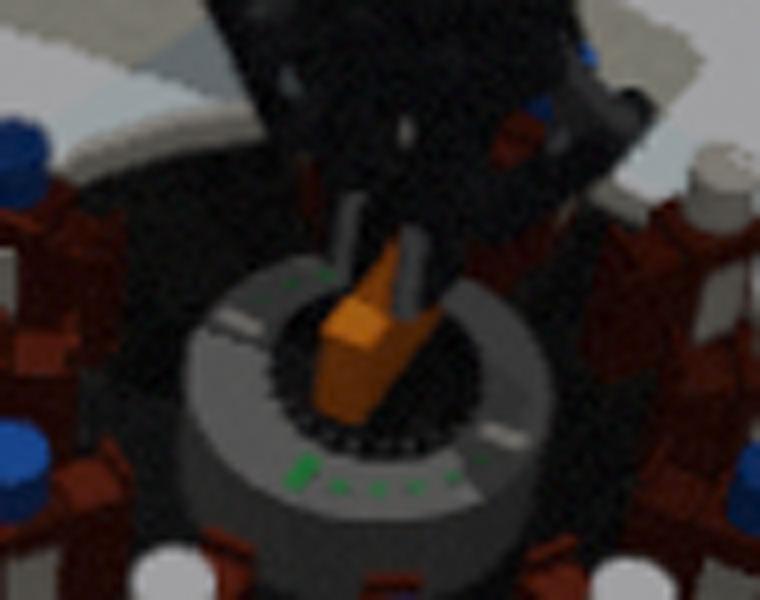

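The bar (345,330 to 395,255) points at the green mark (303,473), and the disc (380,380) is flush on the hub. The downward force is 25 N against a 10 N spring, so it is fully pressed.

```bash
python3 -m creep '[[0,0,0,0],[0,0,0,0],[0,0,0,0]]'; python3 -c "
from plant import *
print(job_done())"
```

```text
clock: 12.65
eef_pos: [542.8, 184.3, 82.9]
ee_rot: [0.625, 0.78, 0.001, 0.001]
ft_force: [-6.6, -1.9, 26.0]
width: 12.3
grasp_force: 83.1
the job is handed in; nothing more can be done
None
```

The job is handed in at 12.65 s: the knob is in the socket, turned about 92° clockwise to the green marks, still gripped (83 N) and pressed flush on the hub; no bottle appeared disturbed in the pictures, and the hand-in returned no verdict.

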